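Mix the sandal beads and put the stirrer on its rest

ROBOT

A 7-joint arm with a two-finger parallel gripper is mounted at the origin on the work surface. World frame = base frame: x ahead of the robot, y to its left, z up, the work surface at z = 0. Lengths are in m, angles in rad, forces in N, time in s.
With the tool pointing down it reaches from about 0.425 to 1.025 m from the base axis. Payload 9.4 kg.
Tool frame: the origin (TCP) lies on the mounting face of the last link; the fingertips stand 186 mm ahead of it and the grasp point (between the pads) lies 167 mm ahead of it; z points along the fingers, y is the line along which they close (so a half turn about z gives the same grasp; the last joint's range is limited). The gripper opens to 93 mm and grips with 3 to 60 N. Pads are 15 mm wide; open, the fingers measure 128 mm over their backs; the gripper's body (75 mm by 188 mm) begins 65 mm behind the grasp point.
Start: joints at [1.242, 0.599, -0.003, 1.599, 0.002, 0.943, -0.08], TCP at [0.181, -0.702, 0.405] pointing down, gripper open.
Joint ranges: [-2.57, 2.57], [-0.35, 1.97], [-1.29, 1.29], [0.11, 2.56], [-1.05, 4.19], [0.11, 1.86], [-2.63, 2.63]. Speed limits (rad/s): [2.22, 2.22, 3.01, 3.01, 3.14, 3.14, 3.14].

INTERFACE

Orientations are given as a unit quaternion [x, y, z, w].
In Python, from cell import ctrl gives the robot as it stands.
- The arm moves only by the tool drive_tool, never from a script. Its argument "motion" is a list of rows, each an object with "slide": the shift along the tool's x, y, z in mm, a list of three; "twist": the turn about the tool's z in degrees. In form: [{"slide": [dx, dy, dz], "twist": twist}, ...]. A call has 1 to 20 rows; each row shifts and turns the commanded pose from where the row before left it, along the tool's axes as they then stand; what a row does not reach is not made up. A row lasts 1/10 s, in which the tool goes at most 50 mm and 8.59 degrees, less where a joint would pass 70% of its speed; a pose out of reach is approached as far as the arm can. A call with a gripper value outside its range is refused whole. "claw" is the opening, from 0 (shut) to 1 (fully open), set as the call begins (left out, the last holds). The fingers move at their own pace and stop on an object; "force" is the grip in N (left out, the last holds). Time passes only in rows, so rows that do not move let the fingers close. It gives the time, the measured TCP pose, the force, the opening and the grip force at its end, in the units of the state.
- ctrl.observe(): the state, without advancing time (a new reading comes with each control period).
- ctrl.read_camera(name): name is "scene" or "top" or "wrist"; returns (picture, depth): 480x640x3 uint8, red, green, blue; 480x640 float32, m along the optical axis (not along the pixel's ray), 0 where there is no reading.
- ctrl.camera_params(name): a dict with "fx", "fy", "cx", "cy" (pixels), "R" (3x3) and "t" (3): a world point X has camera coordinates R X + t; the wrist camera has in their place "T_tool_cam" (4x4, takes a point from camera to tool coordinates, whose origin is the TCP and whose axes are the flange's). Camera axes: x right, y down, z forward; pixel columns grow to the right and rows downward; lengths in m; the calibration is good to about 2 mm. A picture is of the moment at which its call begins: read the wrist's pose just before it. camera_params takes no time and is no camera call.
- ctrl.sign_off(): hands the job in; it is judged then, once.
The state is a dict: "t": time; "q": joint angles; "joint_velocities": joint speeds; "tau": joint torques, N m; "tcp_pos": TCP position; "orientation": TCP orientation; "contact_force": force on the tool from outside, world axes, zero at the start; "torque": the same for the moment, N m; "gripper_width": opening from 0.0 (shut) to 1.0 (fully open); "grasp_force": force on a finger pad.
Only numpy, scipy, OpenCV 4.12 (cv2) and the standard library are available. Lean on these libraries where they do the work, as an engineer would, in place of code of your own. Each camera call takes 0.05 s, during which the arm holds its last target. There are 200 camera calls.

TASK

Pick up the L-shaped stirrer from the wooden block and, with its leg down among the beads, stir right round the tin in wide circles, three times or more, until both the red and the pale beads are found on both sides of the tin (the red-strip side and the white-strip side). Then lay the stirrer, without dropping it, level in both notches of the rest with its leg hanging down. Keep all the beads in the tin and leave the polish can, the brush and the shoe sole alone.

Things in the scene. Friction and masses are not known exactly. Their poses are not given: they have to be found in the camera images.
- tin: Round dark steel tin, 132 mm across, 55 mm high, on a wooden board 150 x 150 x 15 mm fixed to the bench. Origin: centre of the board's underside; z up. Inner floor at z = 20 mm, rim at 70. Inner radius 60 mm at the floor, 62 at the rim. The board's edge strip on its +y side is red, on its -y side white; the tin's x axis is the middle line between the two sides.
- stirrer: L-shaped rod, 0.2 kg: steel shaft 10 mm thick with a flat-sided wooden grip (60 long, 18 wide, 20 high) and a 10 mm thick leg bent down at one end. Origin: middle of the grip, on the shaft's axis; x along the shaft to the leg, z up when the leg hangs down. Shaft from x = -90 to +90, leg at x = 85, down to z = -80. Lies grip-down on the block at first.
- stirrer_tip (a point): Lower rounded end of the stirrer's leg (stirrer frame: 85, 0, -80 mm). Axes as the stirrer's.
- block: Plain wooden block 100 x 70 x 95 mm high, fixed to the bench, on whose top the stirrer lies at the start. Origin: centre of its underside.
- rest: Tool rest fixed to the bench: green base 130 x 70 x 15 mm, two uprights at x = -52 and +52, each with a V notch on top (12 mm thick along x, walls 35 degrees off vertical, mouth 39 mm wide, tops 129 mm above the bench). Origin: centre of the underside; x from notch to notch, z up. The bare shaft lies in both notches, the grip between, the leg beyond either end.
- rest_seat (a point): Point midway between the two notches, 110 mm above the rest's underside: where the stirrer's origin comes when its shaft is seated in both notches. Axes as the rest's.
- red1_center (a point): Centre of a red bead: 28 mm ball, 12 g, on the tin's floor; starts on the red-strip side.
- red2_center (a point): Centre of a red bead: 28 mm ball, 12 g, on the tin's floor; starts on the red-strip side.
- red3_center (a point): Centre of a red bead: 28 mm ball, 12 g, on the tin's floor; starts on the red-strip side.
- red4_center (a point): Centre of a red bead: 28 mm ball, 12 g, on the tin's floor; starts on the red-strip side.
- pale1_center (a point): Centre of a pale wooden bead: 28 mm ball, 12 g, on the tin's floor; starts on the white-strip side.
- pale2_center (a point): Centre of a pale wooden bead: 28 mm ball, 12 g, on the tin's floor; starts on the white-strip side.
- pale3_center (a point): Centre of a pale wooden bead: 28 mm ball, 12 g, on the tin's floor; starts on the white-strip side.
- pale4_center (a point): Centre of a pale wooden bead: 28 mm ball, 12 g, on the tin's floor; starts on the white-strip side.
- polish: Bystander: black shoe-polish can with a pale metal top, 68 mm across, about 50 mm high. Origin: centre of its underside.
- brush: Bystander: flat brush with a wooden handle and a grey head, about 200 mm long, lying on the bench. Origin: on its underside.
- sole: Bystander: black rubber shoe sole with heel, about 260 mm long, 75 mm wide. Origin: on its underside, about its middle.

How it is judged:
On the way, in this order (a step that is already met when the one before it is completed fails the run):
1. the stirrer's tip, down among the beads, is in the quarter of the tin on the +x side of the tin's frame (z of stirrer_tip in the frame of tin below 0.042 m and horizontal distance between stirrer_tip and tin below 0.064 m and x of stirrer_tip in the frame of tin above 0.018 m and y of stirrer_tip in the frame of tin between -0.018 and 0.018 m).
2. the stirrer's tip, down among the beads, then comes to the quarter at the red or at the white strip (((z of stirrer_tip in the frame of tin below 0.042 m and horizontal distance between stirrer_tip and tin below 0.064 m and y of stirrer_tip in the frame of tin above 0.018 m and x of stirrer_tip in the frame of tin between -0.018 and 0.018 m) or (z of stirrer_tip in the frame of tin below 0.042 m and horizontal distance between stirrer_tip and tin below 0.064 m and y of stirrer_tip in the frame of tin below -0.018 m and x of stirrer_tip in the frame of tin between -0.018 and 0.018 m))).
3. the stirrer's tip, down among the beads, then to the quarter on the -x side (z of stirrer_tip in the frame of tin below 0.042 m and horizontal distance between stirrer_tip and tin below 0.064 m and x of stirrer_tip in the frame of tin below -0.018 m and y of stirrer_tip in the frame of tin between -0.018 and 0.018 m).
4. the stirrer's tip, down among the beads, then to the quarter at the red strip (z of stirrer_tip in the frame of tin below 0.042 m and horizontal distance between stirrer_tip and tin below 0.064 m and y of stirrer_tip in the frame of tin above 0.018 m and x of stirrer_tip in the frame of tin between -0.018 and 0.018 m).
5. the stirrer's tip, down among the beads, then to the quarter at the white strip (three full circles either way do all of this from any start) (z of stirrer_tip in the frame of tin below 0.042 m and horizontal distance between stirrer_tip and tin below 0.064 m and y of stirrer_tip in the frame of tin below -0.018 m and x of stirrer_tip in the frame of tin between -0.018 and 0.018 m).
At the end, for the whole second after the job is handed in: A red and a pale bead's centre on each side of the tin (split midway between the strips), all 8 in it. Stirrer released, still, in both notches: within 4 mm across and in height, 18 mm along, of the seat; 0.05 rad of its line, 0.04 of level, leg down within 0.25, at either end (y of any of red1_center, red2_center, red3_center, red4_center in the frame of tin above 0 m and y of any of red1_center, red2_center, red3_center, red4_center in the frame of tin below 0 m and y of any of pale1_center, pale2_center, pale3_center, pale4_center in the frame of tin above 0 m and y of any of pale1_center, pale2_center, pale3_center, pale4_center in the frame of tin below 0 m and horizontal distance between each of red1_center, red2_center, red3_center, red4_center, pale1_center, pale2_center, pale3_center, pale4_center and tin below 0.064 m and z of red1_center in the frame of tin between 0.015 and 0.065 m and z of red2_center in the frame of tin between 0.015 and 0.065 m and z of red3_center in the frame of tin between 0.015 and 0.065 m and z of red4_center in the frame of tin between 0.015 and 0.065 m and z of pale1_center in the frame of tin between 0.015 and 0.065 m and z of pale2_center in the frame of tin between 0.015 and 0.065 m and z of pale3_center in the frame of tin between 0.015 and 0.065 m and z of pale4_center in the frame of tin between 0.015 and 0.065 m and z of stirrer in the frame of rest_seat between -0.004 and 0.004 m and y of stirrer in the frame of rest_seat between -0.004 and 0.004 m and x of stirrer in the frame of rest_seat between -0.018 and 0.018 m and angle between the x axis of stirrer and the x axis of rest, either way round below 0.05 rad and angle between stirrer's own x axis and vertical between 1.53 and 1.61 rad and angle between stirrer's own z axis and vertical below 0.25 rad and contact force between stirrer and rest above 0.3 N and linear speed of stirrer below 0.02 m/s); the robot touches nothing.
It fails at once if the polish can is moved by more than 30 mm (distance of polish from where it was at the start of the episode above 0.03 m).
It fails at once if the brush is moved by more than 30 mm (distance of brush from where it was at the start of the episode above 0.03 m).
It fails at once if the shoe sole is moved by more than 30 mm (distance of sole from where it was at the start of the episode above 0.03 m).
It fails at once if the stirrer is dropped (falls freely faster than 0.5 m/s) (contact force between the fingers and stirrer below 0.05 N and linear speed of stirrer above 0.5 m/s).
It also fails if it takes over 72 s, if anything falls off the work surface, if the arm or the gripper's body presses on something with over 40 N, if the wrist force passes 120 N, or if a joint passes its speed limit or range.

## Working session

There is one attempt and no reset: what is moved stays moved. The work goes in short steps, Python scripts to look and compute and a tool call to move; the robot and the scene stay as the last step left them, time stands still between calls to the robot, and variables do not carry over. Pictures are saved under pics/ and viewed, at most 10 in all, crops included, and the job is handed in when it is done.

Besides the shell and the picture viewer there is one more tool, called as name(argument=value, ...), one argument or row to a line, values as JSON. drive_tool: Moves the arm, as the interface text tells. Its arguments: {"type":"object","properties":{"motion":{"type":"array","items":{"type":"object","properties":{"slide":{"type":"array","items":{"type":"number"}},"twist":{"type":"number"}}}},"claw":{"type":"number"},"force":{"type":"number"}},"required":["motion"]}

```bash
mkdir -p pics
cat > h.py <<'E'
import numpy as np,cv2
from cell import ctrl
from scipy.spatial.transform import Rotation as Ro
def cloud(name,depth):
    p=ctrl.camera_params(name);v,u=np.mgrid[0:480,0:640]
    c=np.stack([(u-p['cx'])/p['fx']*depth,(v-p['cy'])/p['fy']*depth,depth],-1)
    return (c-np.array(p['t']))@np.array(p['R'])
E
python3 - <<'E'
from h import *
s=ctrl.observe();print(s)
for n in('top','scene'):
    im,d=ctrl.read_camera(n);np.savez(n+'0.npz',im=im,d=d);cv2.imwrite(f'pics/{n}0.png',im[...,::-1]);p=ctrl.camera_params(n)
    print(n,p)
E
```

```text
{'t': 0.0, 'q': array([ 1.24229823,  0.60011763, -0.00254392,  1.60010976,  0.00178221,
        0.94291007, -0.07981759]), 'joint_velocities': array([-0.00069824,  0.00186689,  0.00028001,  0.00060973, -0.00021099,
       -0.00033133,  0.00103453]), 'tau': array([ 1.07075034e-04, -7.65065789e+01,  1.49765823e+00, -2.52345425e+01,
       -5.23383601e-02,  1.71352312e-02,  1.78064474e-04]), 'tcp_pos': array([ 0.18059237, -0.7019443 ,  0.40387234]), 'orientation': array([ 9.92082937e-01,  1.25582052e-01, -1.59527635e-04, -7.54600574e-04]), 'contact_force': array([-0.48062918,  0.85133669, -0.28784767]), 'torque': array([ 0.0234506 ,  0.04591086, -0.01556175]), 'grasp_force': 0.0, 'gripper_width': 0.9960638587678127}
top {'fx': 538.9440394123977, 'fy': 538.9440394123977, 'cx': 318.34245655462274, 'cy': 244.4750395548072, 'R': array([[ 0.01519127, -0.99971449, -0.01844331],
       [-0.98509153, -0.01180282, -0.17162569],
       [ 0.17135901,  0.02077556, -0.98498958]]), 't': array([0.03091699, 0.62937336, 0.913438  ])}
scene {'fx': 449.0360503179059, 'fy': 449.0360503179059, 'cx': 308.450076085939, 'cy': 240.71909657751544, 'R': array([[-0.676392  ,  0.73649581,  0.00823288],
       [ 0.58359772,  0.54272382, -0.60404019],
       [-0.44934125, -0.40376327, -0.79691133]]), 't': array([ 0.40476483, -0.33849381,  1.32842024])}
```

View pics/top0.png

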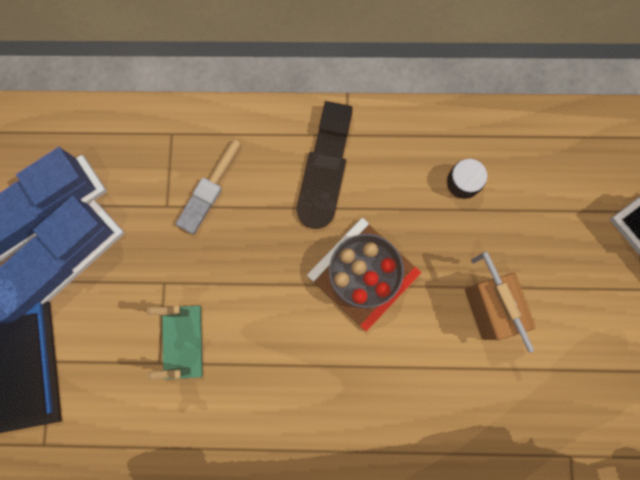

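View pics/scene0.png

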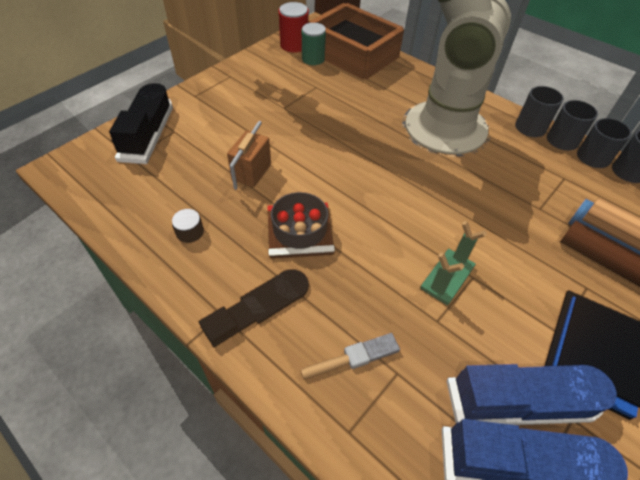

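The top view shows: stirrer on its block near (510,300), leg at (483,258); tin centred at (366,272), red strip lower right, white strip upper left; rest at (182,342) with uprights near (165,310) and (168,374). Brush, sole and polish lie in the upper part.

Run:
```python
from h import *
def ld(n):
    z=np.load(n+'0.npz');im=z['im'];return im,cloud(n,z['d']),cv2.cvtColor(im,cv2.COLOR_RGB2HSV),z['d']
for n in('top','scene'):
    im,P,H,d=ld(n);print('==',n)
    ok=d>0
    C=-np.array(ctrl.camera_params(n)['R']).T@np.array(ctrl.camera_params(n)['t']);print('cam',C)
    # bench z check
    Z=P[...,2]
    def roi(x0,x1,y0,y1): 
        m=np.zeros(Z.shape,bool)
        m|=ok&(P[...,0]>x0)&(P[...,0]<x1)&(P[...,1]>y0)&(P[...,1]<y1);return m
    if n=='top':
        def at(u,v):return P[v,u].round(4)
        for nm,uv in dict(block=(510,300),tin=(366,272),legtop=(487,258),rest=(182,342),up1=(172,310),up2=(172,375),bench=(300,350),pol=(468,172)).items():print(nm,at(*uv))
    tc=np.array([0.63,-.09]) 
    m=ok&(Z>0.092)&(Z<0.13)&(P[...,1]<-.2)&(P[...,1]>-.5)&(P[...,0]>.4)&(P[...,0]<.8)
    gray=m&(H[...,1]<90)
    q=P[gray]
    print('gray',len(q))
    if len(q)>10:
        c=q[:,:2].mean(0);w,v=np.linalg.eigh(np.cov(q[:,:2].T));a=v[:,1];t=(q[:,:2]-c)@a
        print('shaft c',c,'dir',a,'ends',c+a*t.min(),c+a*t.max(),'len',np.ptp(t),'z',np.percentile(q[:,2],[5,50,95]),'w',np.sqrt(w))
    g=P[m&(H[...,1]>=90)];print('wood',len(g),g.mean(0),np.percentile(g[:,2],[5,25,50,75,95]))
    for lo,hi in((.1,.125),(.088,.1)):
        k=g[(g[:,2]>lo)&(g[:,2]<hi)][:,:2].astype(np.float32)
        if len(k)>10: print(lo,hi,len(k),cv2.minAreaRect(k))
    near=(np.hypot(P[...,0]-tc[0],P[...,1]-tc[1])<.13)
    near&=ok
    red=near&((H[...,0]<6)|(H[...,0]>172))&(H[...,1]>170)&(H[...,2]>110)&(Z<.022);white=near&(H[...,1]<50)&(H[...,2]>140)&(Z<.022)
    for nm,mm in(('red',red),('white',white)):
        k=P[mm];print(nm,len(k),k.mean(0),cv2.minAreaRect(k[:,:2].astype(np.float32)))
    rim=near&(Z>.064)&(Z<.076);k=P[rim][:,:2].astype(np.float32);print('rim',len(k),cv2.minEnclosingCircle(k))
    gr=ok&(H[...,0]>55)&(H[...,0]<95)&(H[...,1]>80)&(P[...,1]>.1)&(P[...,1]<.5)&(P[...,0]<.75)&(P[...,0]>.2)
    k=P[gr&(abs(Z-.015)<.005)];print('base',len(k),cv2.minAreaRect(k[:,:2].astype(np.float32)))
    up=ok&(Z>.085)&(Z<.14)&(P[...,1]>.1)&(P[...,1]<.5)&(P[...,0]<.75)&(P[...,0]>.2)
    k=P[up];
    _,lab,cen=cv2.kmeans(k[:,:2].astype(np.float32),2,None,(3,50,1e-5),5,2)
    for i in(0,1):
        kk=k[lab[:,0]==i];print('up',len(kk),kk.mean(0),kk.max(0),kk.min(0))
```

```text
== top
cam [0.46299487 0.01935935 1.00831376]
block [ 0.5296 -0.278   0.1151]
tin [ 0.5825 -0.0472  0.0366]
legtop [ 0.5996 -0.2445  0.1102]
rest [0.4524 0.2867 0.0126]
up1 [0.505  0.2767 0.1227]
up2 [0.4006 0.2726 0.1144]
bench [ 0.441   0.0716 -0.0054]
pol [ 0.7693 -0.2344  0.0468]
gray 469
shaft c [ 0.52865627 -0.27589644] dir [-0.91705811 -0.39875359] ends [ 0.61077074 -0.24019157] [ 0.44737313 -0.31123983] len 0.17817584606255604 z [0.10226837 0.10733195 0.11063888] w [0.00291583 0.06190964]
wood 1960 [ 0.52194626 -0.27634926  0.09852224] [0.09231977 0.09331904 0.09448013 0.09920371 0.11461774]
0.1 0.125 481 ((0.5219367742538452, -0.27933821082115173), (0.10902037471532822, 0.01916809380054474), 23.502111434936523)
0.088 0.1 1479 ((0.5442551970481873, -0.2710411250591278), (0.1457434445619583, 0.06974998116493225), 17.864816665649414)
red 371 [ 0.54802464 -0.10467042  0.01511618] ((0.5462244153022766, -0.10153955221176147), (0.014891095459461212, 0.12321318686008453), 47.107643127441406)
white 384 [ 0.64339057 -0.0081702   0.01423921] ((0.6399459838867188, -0.005071207880973816)
[... 1122 characters left out ...]
1495  0.01663768] ((0.5872061252593994, -0.14094722270965576), (0.011909550987184048, 0.007471781689673662), 44.03070831298828)
white 289 [ 0.64264593 -0.00781055  0.01662326] ((0.6367676258087158, -0.004788108170032501), (0.020305640995502472, 0.12303423881530762), 48.39500427246094)
rim 409 ((0.5824838280677795, -0.04388459771871567), 0.06757192313671112)
base 528 ((0.4550718665122986, 0.28924044966697693), (0.12442254275083542, 0.06457538157701492), 4.348479270935059)
up 2020 [0.66620419 0.47427636 0.09477741] [0.7499599  0.49993582 0.10081622] [0.59108727 0.42643137 0.08504881]
up 574 [0.45776826 0.28856717 0.11004099] [0.51360283 0.31796557 0.13182741] [0.3922091  0.25834524 0.08507529]
```

The measurements are consistent: shaft length 178 mm, axis z 0.105, rim radius 66 mm and base 15 mm high. Stirrer centre is at (0.530,-0.275), direction 23.5°. Tin is at (0.5825,-0.0445) with its +x towards (-0.73,0.68). Rest is at (0.454,0.288), 4.4°.

drive_tool(
  motion=[
    {"twist": -4.5},
    {"twist": -4.6},
    {"slide": [10, -5, 0]},
    {"slide": [20, -10, 0]},
    {"slide": [30, -16, 0]},
    {"slide": [35, -18, 0]},
    {"slide": [35, -18, 0]},
    {"slide": [35, -18, 0]},
    {"slide": [35, -18, 0]},
    {"slide": [35, -18, 0]},
    {"slide": [35, -18, 0]},
    {"slide": [35, -18, 0]},
    {"slide": [35, -18, 0]},
    {"slide": [35, -18, 0]},
    {"slide": [35, -18, 0]},
    {"slide": [35, -18, 0]},
    {"slide": [30, -16, 0]},
    {"slide": [15, -7, 0]},
    {"slide": [0, 0, 0]},
    {"slide": [0, 0, 0]},
  ],
  claw=1,
  force=60,
)

```text
validation failed for argument at $.mo...
```

```bash
cat >> h.py <<'E'
def st():
    s=ctrl.observe();R=Ro.from_quat(s['orientation']).as_matrix();return s,R
def go(p,ang=None):
    s,R=st();d=R.T@(np.array(p)-s['tcp_pos'])*1000
    print('t',s['t'],'tcp',s['tcp_pos'].round(4),'ang',np.degrees(np.arctan2(R[1,0],R[0,0])).round(2),'zaxis',R[:,2].round(4),'slide',d.round(1),'F',s['contact_force'].round(1),'w',round(s['gripper_width'],3),'gf',s['grasp_force'],'q',s['q'].round(2))
def wrist(f=None):
    s,R=st();im,d=ctrl.read_camera('wrist');p=ctrl.camera_params('wrist');T=np.array(p['T_tool_cam']);v,u=np.mgrid[0:480,0:640]
    c=np.stack([(u-p['cx'])/p['fx']*d,(v-p['cy'])/p['fy']*d,d],-1)
    P=(c@T[:3,:3].T+T[:3,3])@R.T+s['tcp_pos']
    if f: cv2.imwrite('pics/'+f,im[...,::-1])
    return im,d,P
E
python3 - <<'E'
from h import *
go([.53,-.275,.284])
im,d,P=wrist('w1.png');H=cv2.cvtColor(im,cv2.COLOR_RGB2HSV);Z=P[...,2]
m=(d>0)&(Z>.1)&(Z<.125)
for nm,mm in(('all',m),('gray',m&(H[...,1]<90)),('wood',m&(H[...,1]>=90))):
    k=P[mm]; 
    if len(k)>10:print(nm,len(k),k.mean(0),cv2.minAreaRect(k[:,:2].astype(np.float32)),np.median(k[:,2]))
E
```

```text
t 0.1 tcp [ 0.1806 -0.702   0.4039] ang 14.43 zaxis [-5.0e-04  1.3e-03 -1.0e+00] slide [ 444.8 -326.3  120.3] F [0.2 0.8 0.8] w 0.999 gf 0.0 q [ 1.24  0.6  -0.    1.6   0.    0.94 -0.08]
all 685 [ 0.00746637 -0.64573346  0.11273414] ((0.01971368119120598, -0.607471227645874), (0.1936158388853073, 0.05115363746881485), 68.61873626708984) 0.11762498141961175
gray 42 [ 0.00661628 -0.6618235   0.1204655 ] ((0.01098621916025877, -0.5974652767181396), (0.1824854612350464, 0.019850002601742744), 83.10247802734375) 0.12378505477844196
wood 643 [ 0.0075219  -0.64468248  0.11222913] ((0.020146595314145088, -0.6080895662307739), (0.19317224621772766, 0.05062492564320564), 68.08058166503906) 0.11612934382263201
```

View pics/w1.png

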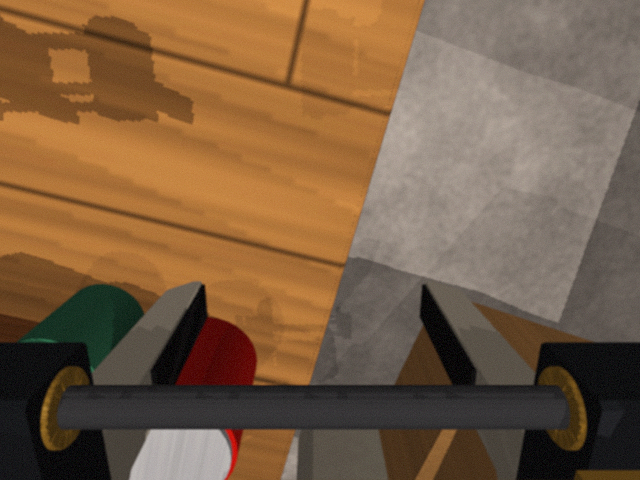

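The move was refused, so each row apparently needs both keys. The picture therefore shows the start pose: the gripper fingers over the bench edge, nothing useful. I'll resend with full rows.

drive_tool(
  motion=[
    {"slide": [0, 0, 0], "twist": -4.5},
    {"slide": [0, 0, 0], "twist": -4.6},
    {"slide": [10, -5, 0], "twist": 0},
    {"slide": [20, -10, 0], "twist": 0},
    {"slide": [30, -16, 0], "twist": 0},
    {"slide": [35, -18, 0], "twist": 0},
    {"slide": [35, -18, 0], "twist": 0},
    {"slide": [35, -18, 0], "twist": 0},
    {"slide": [35, -18, 0], "twist": 0},
    {"slide": [35, -18, 0], "twist": 0},
    {"slide": [35, -18, 0], "twist": 0},
    {"slide": [35, -18, 0], "twist": 0},
    {"slide": [35, -18, 0], "twist": 0},
    {"slide": [35, -18, 0], "twist": 0},
    {"slide": [35, -18, 0], "twist": 0},
    {"slide": [35, -18, 0], "twist": 0},
    {"slide": [30, -16, 0], "twist": 0},
    {"slide": [15, -7, 0], "twist": 0},
    {"slide": [0, 0, 0], "twist": 0},
    {"slide": [0, 0, 0], "twist": 0},
  ],
  claw=1,
  force=60,
)

```text
t: 2.15
tcp_pos: [0.5286, -0.2762, 0.4046]
orientation: [0.979, 0.203, -0.001, 0.0]
contact_force: [-0.2, -0.7, -0.3]
gripper_width: 1.001
grasp_force: 0.0
```

Run:
```python
from h import *
go([.53,-.275,.284])
im,d,P=wrist('w2.png');H=cv2.cvtColor(im,cv2.COLOR_RGB2HSV);Z=P[...,2]
m=(d>0)&(Z>.102)&(Z<.122)&(np.hypot(P[...,0]-.53,P[...,1]+.275)<.12)
for nm,mm in(('all',m),('gray',m&(H[...,1]<90)),('wood',m&(H[...,1]>=90))):
    k=P[mm]; 
    if len(k)>10:print(nm,len(k),k.mean(0),cv2.minAreaRect(k[:,:2].astype(np.float32)),np.median(k[:,2]))
# tin & beads from top view, while here
im,d=ctrl.read_camera('top');P=cloud('top',d);H=cv2.cvtColor(im,cv2.COLOR_RGB2HSV);Z=P[...,2]
k=P[(d>0)&(Z>.102)&(Z<.13)&(np.hypot(P[...,0]-.53,P[...,1]+.275)<.12)];print(len(k))
```

```text
t 2.15 tcp [ 0.5286 -0.2762  0.4046] ang 23.46 zaxis [-9.e-04 -5.e-04 -1.e+00] slide [  1.9  -0.5 120.6] F [-0.2 -0.7 -0.3] w 1.001 gf 0.0 q [ 0.44  0.45 -0.08  1.9   0.05  0.8  -0.83]
all 4725 [ 0.53693425 -0.27613509  0.11246859] ((0.5292572975158691, -0.2794789969921112), (0.17866148054599762, 0.018020302057266235), 23.544445037841797) 0.11163432316287297
gray 2341 [ 0.5427621  -0.27349885  0.10971321] ((0.5297244787216187, -0.27909475564956665), (0.17751182615756989, 0.009909262880682945), 23.362476348876953) 0.10990853896907748
wood 2384 [ 0.53121152 -0.27872379  0.11517428] ((0.5281603336334229, -0.27995699644088745), (0.17626835405826569, 0.018020302057266235), 23.544445037841797) 0.11557350072456188
298
```

View pics/w2.png

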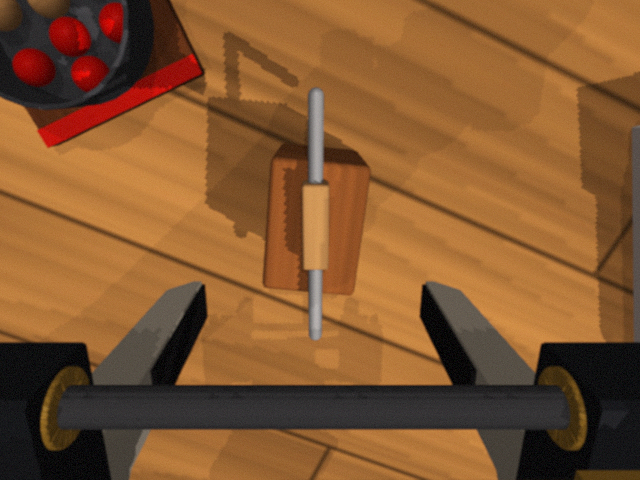

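The wrist view shows the gripper lined up with the stirrer: shaft from (316,92) to (316,338), grip centre at (316,226). The 23.5° direction, 178 mm length and 0.115 grip top all check out.

drive_tool(
  motion=[
    {"slide": [0.5, 1, 10], "twist": 0},
    {"slide": [0, 0, 20], "twist": 0},
    {"slide": [0, 0, 25], "twist": 0},
    {"slide": [0, 0, 25], "twist": 0},
    {"slide": [0, 0, 20], "twist": 0},
    {"slide": [0, 0, 12], "twist": 0},
    {"slide": [0, 0, 6], "twist": 0},
    {"slide": [0, 0, 2], "twist": 0},
    {"slide": [0, 0, 0], "twist": 0},
    {"slide": [0, 0, 0], "twist": 0},
  ],
)

```text
t: 3.25
tcp_pos: [0.5303, -0.2764, 0.2855]
orientation: [0.979, 0.204, 0.001, 0.0]
contact_force: [-0.2, -0.0, -1.1]
gripper_width: 1.001
grasp_force: 0.0
```

drive_tool(
  motion=[
    {"slide": [0, 0, 0], "twist": 0},
    {"slide": [0, 0, 0], "twist": 0},
    {"slide": [0, 0, 0], "twist": 0},
    {"slide": [0, 0, 0], "twist": 0},
    {"slide": [0, 0, 0], "twist": 0},
    {"slide": [0, 0, 0], "twist": 0},
    {"slide": [0, 0, 0], "twist": 0},
    {"slide": [0, 0, 0], "twist": 0},
    {"slide": [0, 0, 0], "twist": 0},
    {"slide": [0, 0, 0], "twist": 0},
  ],
  claw=0,
  force=60,
)

```text
t: 4.25
tcp_pos: [0.5302, -0.2762, 0.2847]
orientation: [0.979, 0.204, 0.0, 0.0]
contact_force: [-1.3, 1.0, 0.4]
gripper_width: 0.186
grasp_force: 29.7
```

Gripped at 17–18 mm, as expected. Lift, then measure the beads and how the stirrer hangs.

drive_tool(
  motion=[
    {"slide": [0, 0, -5], "twist": 0},
    {"slide": [0, 0, -10], "twist": 0},
    {"slide": [0, 0, -20], "twist": 0},
    {"slide": [0, 0, -20], "twist": 0},
    {"slide": [0, 0, -20], "twist": 0},
    {"slide": [0, 0, -15], "twist": 0},
    {"slide": [0, 0, -10], "twist": 0},
    {"slide": [0, 0, 0], "twist": 0},
    {"slide": [0, 0, 0], "twist": 0},
  ],
)

```text
t: 5.15
tcp_pos: [0.5299, -0.2761, 0.3846]
orientation: [0.979, 0.204, -0.0, -0.0]
contact_force: [-0.7, -0.5, -2.6]
gripper_width: 0.187
grasp_force: 60.0
```

```bash
cat >> h.py <<'E'
TC=np.array([.5825,-.0445]);TY=np.array([-.683,-.731]);TX=np.array([-.731,.683])
def beads(names=('top','scene')):
    # ray onto plane z=.034 through centroid of each coloured blob in the tin -> tin frame mm
    for n in names:
        im,d=ctrl.read_camera(n);P=cloud(n,d);H=cv2.cvtColor(im,cv2.COLOR_RGB2HSV)
        inn=(np.hypot(P[...,0]-TC[0],P[...,1]-TC[1])<.06)&(d>0)&(P[...,2]>.024)&(P[...,2]<.064)
        for nm,m in(('red',inn&((H[...,0]<8)|(H[...,0]>172))&(H[...,1]>150)),('pale',inn&(H[...,0]>=8)&(H[...,0]<28)&(H[...,1]>60)&(H[...,2]>80))):
            # centres: fit spheres by voting: top patch clustering via kmeans(4)
            k=P[m]
            if len(k)<20: print(n,nm,len(k));continue
            _,lab,_=cv2.kmeans(k.astype(np.float32),4,None,(3,100,1e-6),20,2)
            for i in range(4):
                q=k[lab[:,0]==i]
                from scipy.optimize import least_squares
                f=least_squares(lambda c:np.linalg.norm(q-c,axis=1)-.014,q.mean(0)-[0,0,.01],loss='soft_l1',f_scale=.001)
                e=f.x[:2]-TC;print(n,nm,len(q),'tin xy mm',(np.array([e@TX,e@TY])*1000).round(1),'z',f.x[2].round(3),'rms',np.sqrt((f.fun**2).mean()).round(4))
def shaft(n,c):
    im,d=ctrl.read_camera(n);P=cloud(n,d);H=cv2.cvtColor(im,cv2.COLOR_RGB2HSV)
    return im,d,P,H
E
python3 - <<'E'
from h import *
go([.53,-.275,.384])
beads()
im,d=ctrl.read_camera('scene');P=cloud('scene',d);H=cv2.cvtColor(im,cv2.COLOR_RGB2HSV)
m=(d>0)&(np.hypot(P[...,0]-.57,P[...,1]+.26)<.1)&(P[...,2]>.1)&(P[...,2]<.23)&(H[...,1]<90)
k=P[m];a=np.array([np.cos(np.radians(23.5)),np.sin(np.radians(23.5))])
s=(k[:,:2]-[.5302,-.2762])@a
for lo in np.arange(-.1,.11,.015):
    q=k[(s>lo)&(s<lo+.015)]
    if len(q)>3: print(lo.round(3),len(q),q[:,2].min().round(3),q[:,2].max().round(3))
cv2.imwrite('pics/s1.png',cv2.resize(im[100:320,180:480,::-1],None,fx=2.5,fy=2.5))
E
```

```text
t 5.15 tcp [ 0.5299 -0.2761  0.3846] ang 23.53 zaxis [-2.e-04  0.e+00 -1.e+00] slide [ 0.5 -1.   0.6] F [-0.7 -0.5 -2.6] w 0.187 gf 59.99366641044617 q [ 0.44  0.47 -0.08  1.92  0.06  0.76 -0.83]
top red 176 tin xy mm [-39.2  22.3] z 0.033 rms 0.0012
top red 175 tin xy mm [37.5 22.6] z 0.033 rms 0.0014
top red 172 tin xy mm [ 0.1 15.2] z 0.033 rms 0.0012
top red 177 tin xy mm [-0.1 44.7] z 0.033 rms 0.0012
top pale 180 tin xy mm [-38.4 -21. ] z 0.033 rms 0.0013
top pale 184 tin xy mm [ 38.1 -21.2] z 0.033 rms 0.0012
top pale 184 tin xy mm [ -0.7 -44. ] z 0.033 rms 0.0012
top pale 182 tin xy mm [  0.2 -14. ] z 0.033 rms 0.0013
scene red 104 tin xy mm [38.1 22.7] z 0.035 rms 0.0014
scene red 104 tin xy mm [-38.7  22.1] z 0.034 rms 0.0014
scene red 93 tin xy mm [ 0.3 44.8] z 0.034 rms 0.0016
scene red 96 tin xy mm [ 0.5 15.2] z 0.034 rms 0.0021
scene pale 56 tin xy mm [ 38.7 -21.5] z 0.034 rms 0.0014
scene pale 49 tin xy mm [-37.9 -21.4] z 0.034 rms 0.0011
scene pale 103 tin xy mm [  0.4 -13.6] z 0.034 rms 0.0015
scene pale 17 tin xy mm [ -0.8 -45.2] z 0.035 rms 0.0004
-0.055 4 0.205 0.209
-0.01 19 0.21 0.229
0.005 122 0.2 0.23
0.02 11 0.202 0.212
0.035 22 0.204 0.212
0.05 20 0.205 0.211
0.065 21 0.205 0.212
0.08 115 0.128 0.211
```

View pics/s1.png

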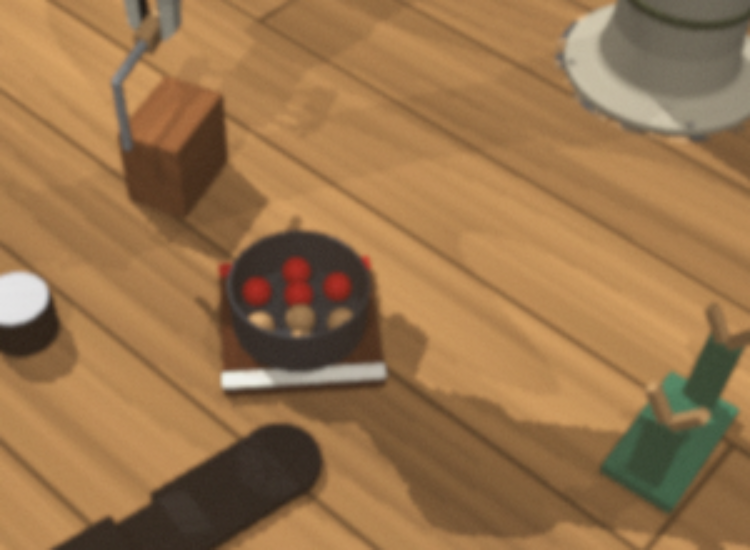

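The stirrer hangs level (shaft top 0.211, tip about 0.127). The bead centres come out mirror-symmetric in the tin's frame, so that frame is confirmed. The gap at tin (36,0) is clear for the leg, so I go above it.

drive_tool(
  motion=[
    {"slide": [2, -10, 0], "twist": 0},
    {"slide": [4, -22, 0], "twist": 0},
    {"slide": [5, -27, 0], "twist": 0},
    {"slide": [6, -32, 0], "twist": 0},
    {"slide": [6, -32, 0], "twist": 0},
    {"slide": [6, -32, 0], "twist": 0},
    {"slide": [5, -27, 0], "twist": 0},
    {"slide": [4, -22, 0], "twist": 0},
    {"slide": [2, -12, 0], "twist": 0},
    {"slide": [1, -7, 0], "twist": 0},
    {"slide": [0, -1.5, 0], "twist": 0},
    {"slide": [0, 0, 0], "twist": 0},
    {"slide": [0, 0, 0], "twist": 0},
  ],
)

```text
t: 6.6
tcp_pos: [0.4783, -0.0549, 0.3846]
orientation: [0.979, 0.203, -0.0, 0.0]
contact_force: [-0.6, 0.0, -2.1]
gripper_width: 0.19
grasp_force: 60.0
```

```bash
cat >> h.py <<'E'
def tip(off=(85,0,259.7)):
    s,R=st();p=s['tcp_pos']+R@(np.array(off)/1000);e=p[:2]-TC
    return np.array([e@TX,e@TY])*1000,p[2],s,R
E
python3 - <<'E'
from h import *
t,z,s,R=tip();print('tip tin',t.round(1),z.round(4));go([.4783,-.0538,.29])
im,d=ctrl.read_camera('scene');P=cloud('scene',d);H=cv2.cvtColor(im,cv2.COLOR_RGB2HSV)
w=np.array([.5562,-.0199])
k=P[(d>0)&(np.hypot(P[...,0]-w[0],P[...,1]-w[1])<.03)&(P[...,2]>.1)&(P[...,2]<.19)]
print('leg',len(k),np.median(k,0),k[:,2].min(), 'expected facing-side offset ~4mm toward cam')
T=R.T@np.array([*TX,0]);Y=R.T@np.array([*TY,0])
th=np.radians(np.arange(0,361,20));pts=36*(np.outer(np.cos(th),T[:2])+np.outer(np.sin(th),Y[:2]))
q=np.round((pts-pts[0])*2)/2
print(np.diff(q,axis=0).tolist())
E
```

```text
tip tin [35.2  0.8] 0.1249
t 6.6 tcp [ 0.4783 -0.0549  0.3846] ang 23.45 zaxis [-0.e+00 -3.e-04 -1.e+00] slide [ 0.5 -1.  94.6] F [-0.6  0.  -2.1] w 0.19 gf 59.993709325790405 q [ 0.08  0.34 -0.11  2.16  0.06  0.64 -1.23]
leg 91 [ 0.55783686 -0.01806686  0.16195661] 0.12727710636869566 expected facing-side offset ~4mm toward cam
[[-10.5, 7.0], [-7.5, 10.0], [-3.5, 12.0], [1.0, 12.5], [5.0, 11.5], [8.5, 9.0], [11.0, 5.5], [12.5, 1.5], [12.0, -3.0], [10.5, -7.0], [7.5, -10.0], [3.5, -12.0], [-0.5, -12.5], [-5.0, -11.5], [-8.5, -9.0], [-11.5, -5.5], [-12.5, -1.5], [-12.0, 3.0]]
```

The leg is seen where expected. Descend to tip z ≈ 0.031, then make the first circle.

drive_tool(
  motion=[
    {"slide": [0, 0, 10], "twist": 0},
    {"slide": [0, 0, 20], "twist": 0},
    {"slide": [0, 0, 20], "twist": 0},
    {"slide": [0, 0, 15], "twist": 0},
    {"slide": [0, 0, 12], "twist": 0},
    {"slide": [0, 0, 10], "twist": 0},
    {"slide": [0, 0, 7], "twist": 0},
    {"slide": [0, 0, 0], "twist": 0},
    {"slide": [0, 0, 0], "twist": 0},
  ],
)

```text
t: 7.55
tcp_pos: [0.4782, -0.0541, 0.2907]
orientation: [0.979, 0.204, -0.0, 0.0]
contact_force: [0.3, 0.4, -1.8]
gripper_width: 0.193
grasp_force: 60.0
```

drive_tool(
  motion=[
    {"slide": [-10.5, 7, 0], "twist": 0},
    {"slide": [-7.5, 10, 0], "twist": 0},
    {"slide": [-3.5, 12, 0], "twist": 0},
    {"slide": [1, 12.5, 0], "twist": 0},
    {"slide": [5, 11.5, 0], "twist": 0},
    {"slide": [8.5, 9, 0], "twist": 0},
    {"slide": [11, 5.5, 0], "twist": 0},
    {"slide": [12.5, 1.5, 0], "twist": 0},
    {"slide": [12, -3, 0], "twist": 0},
    {"slide": [10.5, -7, 0], "twist": 0},
    {"slide": [7.5, -10, 0], "twist": 0},
    {"slide": [3.5, -12, 0], "twist": 0},
    {"slide": [-0.5, -12.5, 0], "twist": 0},
    {"slide": [-5, -11.5, 0], "twist": 0},
    {"slide": [-8.5, -9, 0], "twist": 0},
    {"slide": [-11.5, -5.5, 0], "twist": 0},
    {"slide": [-12.5, -1.5, 0], "twist": 0},
    {"slide": [-12, 3, 0], "twist": 0},
  ],
)

```text
t: 9.35
tcp_pos: [0.4798, -0.0543, 0.2918]
orientation: [0.979, 0.203, 0.004, 0.001]
contact_force: [6.1, -6.1, -1.5]
gripper_width: 0.189
grasp_force: 60.6
```

Run:
```python
from h import *
t,z,s,R=tip();print('tip tin',t.round(1),z.round(4));go([.4783,-.0538,.29])
beads(('top',))
```

```text
tip tin [32.7 -2.2] 0.0328
t 9.35 tcp [ 0.4798 -0.0543  0.2918] ang 23.45 zaxis [ 8.7e-03 -3.0e-04 -1.0e+00] slide [-1.2 -1.1  1.8] F [ 6.1 -6.1 -1.5] w 0.189 gf 60.560025768354535 q [ 0.06  0.5  -0.08  2.25  0.1   0.4  -1.28]
top red 167 tin xy mm [-19.6 -40.7] z 0.033 rms 0.0013
top red 172 tin xy mm [-45.6  12.6] z 0.033 rms 0.0014
top red 165 tin xy mm [ 29.5 -34.7] z 0.033 rms 0.0013
top red 139 tin xy mm [-12.   30.6] z 0.033 rms 0.0015
top pale 47 tin xy mm [11.7 15.8] z 0.033 rms 0.0011
top pale 64 tin xy mm [44.8  0.3] z 0.035 rms 0.0013
top pale 69 tin xy mm [45.4  0.5] z 0.035 rms 0.0013
top pale 47 tin xy mm [10.9 15.8] z 0.033 rms 0.0011
```

Run:
```python
from h import *
a,_=ctrl.read_camera('top');b,_=ctrl.read_camera('scene')
c=np.hstack([cv2.resize(a[215:325,310:420],(400,400)),cv2.resize(b[150:280,230:360],(400,400))])
cv2.imwrite('pics/c1.png',c[...,::-1])
print(ctrl.observe()['contact_force'])
```

```text
[ 3.84190063 -5.75841848 -2.30652965]
```

View pics/c1.png

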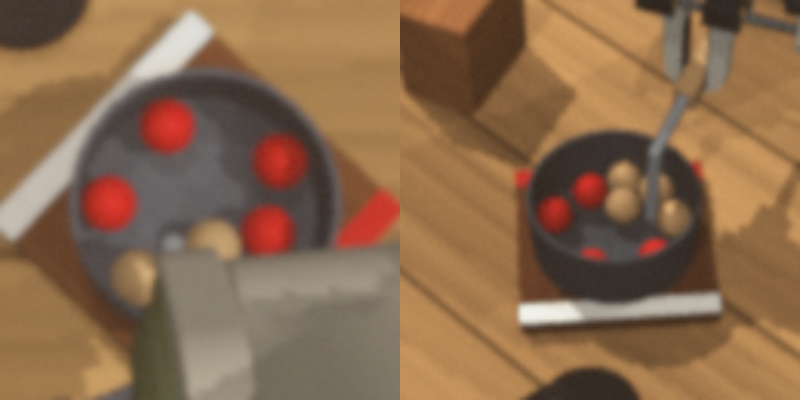

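The scene crop shows the leg at (652,195) among the beads, pressing on a pale one near the wall; the reds are already spread round. The force is a modest 7 N, so I'll use a slightly smaller circle from here.

drive_tool(
  motion=[
    {"slide": [2, 4.5, 0], "twist": 0},
    {"slide": [-9, 6, 0], "twist": 0},
    {"slide": [-6.5, 8.5, 0], "twist": 0},
    {"slide": [-3, 10.5, 0], "twist": 0},
    {"slide": [1, 10.5, 0], "twist": 0},
    {"slide": [4.5, 10, 0], "twist": 0},
    {"slide": [7.5, 8, 0], "twist": 0},
    {"slide": [9.5, 4.5, 0], "twist": 0},
    {"slide": [10.5, 1.5, 0], "twist": 0},
    {"slide": [10.5, -2.5, 0], "twist": 0},
    {"slide": [9, -6, 0], "twist": 0},
    {"slide": [6.5, -8.5, 0], "twist": 0},
    {"slide": [3, -10.5, 0], "twist": 0},
    {"slide": [-1, -10.5, 0], "twist": 0},
    {"slide": [-4.5, -10, 0], "twist": 0},
    {"slide": [-7.5, -8, 0], "twist": 0},
    {"slide": [-9.5, -4.5, 0], "twist": 0},
    {"slide": [-10.5, -1.5, 0], "twist": 0},
    {"slide": [-10.5, 2.5, 0], "twist": 0},
  ],
)

```text
t: 11.4
tcp_pos: [0.4809, -0.0572, 0.2909]
orientation: [0.979, 0.204, 0.0, -0.0]
contact_force: [1.3, 0.1, -2.7]
gripper_width: 0.19
grasp_force: 59.8
```

Run:
```python
from h import *
t,z,s,R=tip();print('tip tin',t.round(1),z.round(4));go([.4783,-.0538,.29])
beads(('top',))
im,d=ctrl.read_camera('scene');P=cloud('scene',d);H=cv2.cvtColor(im,cv2.COLOR_RGB2HSV)
k=P[(d>0)&(np.hypot(P[...,0]-s['tcp_pos'][0],P[...,1]-s['tcp_pos'][1])<.12)&(P[...,2]>.035)&(P[...,2]<.15)&(H[...,1]<90)]
l=(k-s['tcp_pos'])@R*1000
m=abs(l[:,1])<20
for lo in range(30,110,10):
    q=l[m&(l[:,0]>lo)&(l[:,0]<=lo+10)]
    if len(q):print(lo,len(q),np.median(q,0).round(1),q[:,2].max())
```

```text
tip tin [31.8  0.5] 0.0312
t 11.4 tcp [ 0.4809 -0.0572  0.2909] ang 23.59 zaxis [ 5.e-04  3.e-04 -1.e+00] slide [-1.1 -4.2  0.9] F [ 1.3  0.1 -2.7] w 0.19 gf 59.82613563537598 q [ 0.07  0.5  -0.09  2.24  0.11  0.41 -1.27]
top red 175 tin xy mm [-40.  -21.1] z 0.033 rms 0.0011
top red 166 tin xy mm [ 38.2 -23.8] z 0.033 rms 0.0013
top red 171 tin xy mm [-44.6  14.5] z 0.033 rms 0.0014
top red 166 tin xy mm [  4.7 -44.8] z 0.033 rms 0.0014
top pale 66 tin xy mm [44.9 13.8] z 0.033 rms 0.0012
top pale 29 tin xy mm [-14.5  44.5] z 0.034 rms 0.001
top pale 36 tin xy mm [15.6 13.5] z 0.033 rms 0.0012
top pale 30 tin xy mm [-14.6  45.1] z 0.034 rms 0.0011
30 22 [ 36.2   1.6 178. ] 251.15783178355522
40 73 [ 4.440e+01 -1.000e-01  2.351e+02] 255.57573147950845
50 40 [ 55.  -11.3 226.2] 253.0849002890792
60 17 [ 6.510e+01 -1.000e-01  1.756e+02] 252.78161119129015
70 13 [ 75.3   0.  175.6] 181.03209188100007
80 109 [ 86.4   0.4 210.7] 255.42798590540937
90 1 [ 90.3   2.7 228.6] 228.6362599860723
```

drive_tool(
  motion=[
    {"slide": [-9, 6, 0], "twist": 0},
    {"slide": [-6.5, 8.5, 0], "twist": 0},
    {"slide": [-3, 10.5, 0], "twist": 0},
    {"slide": [1, 10.5, 0], "twist": 0},
    {"slide": [4.5, 10, 0], "twist": 0},
    {"slide": [7.5, 8, 0], "twist": 0},
    {"slide": [9.5, 4.5, 0], "twist": 0},
    {"slide": [10.5, 1.5, 0], "twist": 0},
    {"slide": [10.5, -2.5, 0], "twist": 0},
    {"slide": [9, -6, 0], "twist": 0},
    {"slide": [6.5, -8.5, 0], "twist": 0},
    {"slide": [3, -10.5, 0], "twist": 0},
    {"slide": [-1, -10.5, 0], "twist": 0},
    {"slide": [-4.5, -10, 0], "twist": 0},
    {"slide": [-7.5, -8, 0], "twist": 0},
    {"slide": [-9.5, -4.5, 0], "twist": 0},
    {"slide": [-10.5, -1.5, 0], "twist": 0},
    {"slide": [-10.5, 2.5, 0], "twist": 0},
  ],
)

```text
t: 13.3
tcp_pos: [0.4826, -0.0576, 0.2915]
orientation: [0.979, 0.204, 0.003, 0.001]
contact_force: [4.7, -4.5, -1.4]
gripper_width: 0.188
grasp_force: 60.3
```

drive_tool(
  motion=[
    {"slide": [-9, 6, 0], "twist": 0},
    {"slide": [-6.5, 8.5, 0], "twist": 0},
    {"slide": [-3, 10.5, 0], "twist": 0},
    {"slide": [1, 10.5, 0], "twist": 0},
    {"slide": [4.5, 10, 0], "twist": 0},
    {"slide": [0, 0, 0], "twist": 0},
    {"slide": [0, 0, 0], "twist": 0},
  ],
)

```text
t: 14.0
tcp_pos: [0.4879, -0.1042, 0.2903]
orientation: [0.979, 0.204, -0.001, -0.0]
contact_force: [-0.8, 0.4, -2.6]
gripper_width: 0.186
grasp_force: 60.0
```

Run:
```python
from h import *
t,z,s,R=tip();print('tip tin',t.round(1),z.round(4));go([.4783,-.0538,.29])
beads(('top','scene'))
```

```text
tip tin [-5.1 30.4] 0.0305
t 14.0 tcp [ 0.4879 -0.1042  0.2903] ang 23.52 zaxis [-1.4e-03  3.0e-04 -1.0e+00] slide [ 11.3 -50.1   0.3] F [-0.8  0.4 -2.6] w 0.186 gf 59.99974608421326 q [ 0.17  0.51 -0.1   2.21  0.12  0.43 -1.19]
top red 166 tin xy mm [-12.2 -44.9] z 0.033 rms 0.0013
top red 165 tin xy mm [44.9 -0.9] z 0.033 rms 0.0013
top red 176 tin xy mm [-45.6 -11.3] z 0.033 rms 0.0012
top red 171 tin xy mm [ 27.2 -35.8] z 0.033 rms 0.0013
top pale 187 tin xy mm [-37.6  26.7] z 0.033 rms 0.0012
top pale 185 tin xy mm [21.2 40.7] z 0.033 rms 0.0012
top pale 183 tin xy mm [ 0.4 -5.7] z 0.033 rms 0.0012
top pale 93 tin xy mm [-14.6  45. ] z 0.033 rms 0.0012
scene red 9 tin xy mm [-11.1 -46. ] z 0.035 rms 0.0005
scene red 92 tin xy mm [45.6 -0.9] z 0.034 rms 0.0014
scene red 25 tin xy mm [ 27.7 -35.5] z 0.034 rms 0.001
scene red 51 tin xy mm [-46.3 -11.9] z 0.035 rms 0.0012
scene pale 103 tin xy mm [-37.   26.8] z 0.035 rms 0.0014
scene pale 109 tin xy mm [ 0.8 -5.9] z 0.034 rms 0.0013
scene pale 102 tin xy mm [21.4 40.2] z 0.034 rms 0.0015
scene pale 82 tin xy mm [-13.3  44.4] z 0.035 rms 0.0034
```

All three circles are done and every bead is visible. Another 100° should carry two pales to the white side and a red to the red side.

drive_tool(
  motion=[
    {"slide": [7.5, 8, 0], "twist": 0},
    {"slide": [9.5, 4.5, 0], "twist": 0},
    {"slide": [10.5, 1.5, 0], "twist": 0},
    {"slide": [10.5, -2.5, 0], "twist": 0},
    {"slide": [9, -6, 0], "twist": 0},
    {"slide": [0, 0, 0], "twist": 0},
    {"slide": [-5, 3, 0], "twist": 0},
    {"slide": [0, 0, 0], "twist": 0},
    {"slide": [0, 0, 0], "twist": 0},
  ],
)

```text
t: 15.0
tcp_pos: [0.5302, -0.0958, 0.291]
orientation: [0.979, 0.203, 0.001, 0.0]
contact_force: [0.3, -0.2, -1.9]
gripper_width: 0.189
grasp_force: 60.0
```

Run:
```python
from h import *
t,z,s,R=tip();print('tip tin',t.round(1),z.round(4));go([.4783,-.0538,.29])
beads(('top','scene'))
```

```text
tip tin [-31.  -5.] 0.0314
t 15.0 tcp [ 0.5302 -0.0958  0.291 ] ang 23.46 zaxis [ 1.5e-03 -4.0e-04 -1.0e+00] slide [-30.9 -59.2   0.9] F [ 0.3 -0.2 -1.9] w 0.189 gf 59.983994364738464 q [ 0.14  0.54 -0.1   2.12  0.11  0.48 -1.2 ]
top red 167 tin xy mm [ 27.2 -35.8] z 0.033 rms 0.0012
top red 169 tin xy mm [-12.3 -44.9] z 0.032 rms 0.0014
top red 161 tin xy mm [-38.7 -23.7] z 0.033 rms 0.0014
top red 103 tin xy mm [45.  -0.5] z 0.033 rms 0.0012
top pale 92 tin xy mm [ 0.1 -5.8] z 0.033 rms 0.0015
top pale 63 tin xy mm [20.5 40.2] z 0.033 rms 0.0011
top pale 25 tin xy mm [-44.8  11.1] z 0.033 rms 0.0011
top pale 92 tin xy mm [ 0.9 -6. ] z 0.033 rms 0.0013
scene red 45 tin xy mm [44.7 -1.2] z 0.035 rms 0.001
scene red 37 tin xy mm [-38.4 -24.9] z 0.035 rms 0.0056
scene red 20 tin xy mm [ 27.8 -38.2] z 0.035 rms 0.0012
scene red 46 tin xy mm [45.5 -0.9] z 0.035 rms 0.0014
scene pale 100 tin xy mm [-44.9  10.8] z 0.034 rms 0.0013
scene pale 104 tin xy mm [21.4 40.3] z 0.034 rms 0.0015
scene pale 68 tin xy mm [-21.1  40.5] z 0.035 rms 0.0012
scene pale 110 tin xy mm [ 0.6 -5.5] z 0.034 rms 0.0013
```

Still one red short on the red side: the closest is at (45,-1). Pushing the reds on round the white side to about 340° should bring it over.

drive_tool(
  motion=[
    {"slide": [6, 0, 0], "twist": 0},
    {"slide": [7, -9, 0], "twist": 0},
    {"slide": [3.5, -11, 0], "twist": 0},
    {"slide": [-1, -11.5, 0], "twist": 0},
    {"slide": [-5, -11, 0], "twist": 0},
    {"slide": [-8, -9, 0], "twist": 0},
    {"slide": [-10.5, -5, 0], "twist": 0},
    {"slide": [-11, -1.5, 0], "twist": 0},
    {"slide": [0, 0, 0], "twist": 0},
    {"slide": [0, 0, 0], "twist": 0},
  ],
)

```text
t: 16.1
tcp_pos: [0.4901, -0.0505, 0.2915]
orientation: [0.979, 0.203, 0.002, 0.001]
contact_force: [3.0, -3.4, -2.2]
gripper_width: 0.189
grasp_force: 60.0
```

Run:
```python
from h import *
t,z,s,R=tip();print('tip tin',t.round(1),z.round(4));go([.4783,-.0538,.29])
beads(('top','scene'))
```

```text
tip tin [ 28.5 -11.2] 0.0321
t 16.1 tcp [ 0.4901 -0.0505  0.2915] ang 23.42 zaxis [ 4.8e-03 -4.0e-04 -1.0e+00] slide [-12.1  -1.7   1.4] F [ 3.  -3.4 -2.2] w 0.189 gf 60.03162145614624 q [ 0.05  0.5  -0.09  2.22  0.11  0.41 -1.29]
top red 85 tin xy mm [ 19.5 -40.7] z 0.033 rms 0.0013
top red 166 tin xy mm [-17.8 -41.2] z 0.032 rms 0.0013
top red 83 tin xy mm [ 19.2 -40.3] z 0.033 rms 0.0012
top red 71 tin xy mm [45.2 -5. ] z 0.034 rms 0.0011
top pale 60 tin xy mm [ 1.6 -5.5] z 0.033 rms 0.0012
top pale 92 tin xy mm [-45.8  10.6] z 0.033 rms 0.0013
top pale 65 tin xy mm [ 0.4 -5.7] z 0.033 rms 0.0011
top pale 91 tin xy mm [-46.   10.9] z 0.033 rms 0.0014
scene red 60 tin xy mm [38.2 25.1] z 0.035 rms 0.0017
scene red 18 tin xy mm [ 20.  -41.4] z 0.035 rms 0.0007
scene red 78 tin xy mm [46.7 -6.9] z 0.035 rms 0.0013
scene red 13 tin xy mm [-18.3 -43.8] z 0.036 rms 0.0008
scene pale 104 tin xy mm [-45.3  11. ] z 0.034 rms 0.0013
scene pale 106 tin xy mm [15.9 43.4] z 0.035 rms 0.0017
scene pale 108 tin xy mm [ 0.9 -5.7] z 0.034 rms 0.0015
scene pale 109 tin xy mm [-20.3  40.6] z 0.035 rms 0.002
```

All conditions are now met: one red at (38,25), three reds on the white side, a pale at (1,-6) and three pales on the red side. Ease the leg inwards and lift straight out.

drive_tool(
  motion=[
    {"slide": [0.5, 1.5, 0], "twist": 0},
    {"slide": [0.5, 1.5, 0], "twist": 0},
    {"slide": [0, 0, 0], "twist": 0},
    {"slide": [0, 0, -4], "twist": 0},
    {"slide": [0, 0, -8], "twist": 0},
    {"slide": [0, 0, -12], "twist": 0},
    {"slide": [0, 0, -16], "twist": 0},
    {"slide": [0, 0, -20], "twist": 0},
    {"slide": [0, 0, -20], "twist": 0},
    {"slide": [0, 0, -20], "twist": 0},
    {"slide": [0, 0, -10], "twist": 0},
    {"slide": [0, 0, 0], "twist": 0},
    {"slide": [0, 0, 0], "twist": 0},
  ],
)

```text
t: 17.5
tcp_pos: [0.4909, -0.0518, 0.4003]
orientation: [0.979, 0.204, -0.0, -0.0]
contact_force: [1.0, -0.3, -2.3]
gripper_width: 0.188
grasp_force: 59.8
```

Run:
```python
from h import *
beads(('top','scene'))
go([.454,.288,.4])
s,R=st()
im,d=ctrl.read_camera('scene');P=cloud('scene',d);H=cv2.cvtColor(im,cv2.COLOR_RGB2HSV)
l=(P-s['tcp_pos'])@R*1000
m=(d>0)&(abs(l[...,1])<15)&(l[...,0]>35)&(l[...,0]<100)&(l[...,2]>150)&(l[...,2]<275)&(H[...,1]<110)
q=l[m]
for lo in range(30,100,8):
    k=q[(q[:,0]>lo)&(q[:,0]<=lo+8)]
    if len(k):print(lo,len(k),np.median(k,0).round(1),k[:,2].min().round(1),k[:,2].max().round(1))
```

```text
top red 83 tin xy mm [ 18.8 -40.1] z 0.033 rms 0.0013
top red 142 tin xy mm [-17.9 -41.2] z 0.033 rms 0.0013
top red 87 tin xy mm [ 19.9 -40.6] z 0.033 rms 0.0013
top red 81 tin xy mm [44.7 -4. ] z 0.034 rms 0.0011
top pale 17 tin xy mm [-45.5   9.7] z 0.032 rms 0.001
top pale 14 tin xy mm [-45.3  12.6] z 0.034 rms 0.001
top pale 7 tin xy mm [-46.5  10.3] z 0.03 rms 0.0005
top pale 5 tin xy mm [-45.2  11.3] z 0.035 rms 0.0002
scene red 17 tin xy mm [ 19.3 -43.4] z 0.036 rms 0.0015
scene red 103 tin xy mm [38.5 24.7] z 0.035 rms 0.0017
scene red 84 tin xy mm [45.4 -4.9] z 0.034 rms 0.0015
scene red 14 tin xy mm [-17.9 -42.5] z 0.035 rms 0.0007
scene pale 106 tin xy mm [-45.6  10.6] z 0.034 rms 0.0014
scene pale 105 tin xy mm [15.7 43.3] z 0.034 rms 0.0016
scene pale 110 tin xy mm [ 0.8 -5.5] z 0.034 rms 0.0012
scene pale 107 tin xy mm [-20.4  40.6] z 0.035 rms 0.0015
t 17.6 tcp [ 0.491  -0.0519  0.3998] ang 23.55 zaxis [-2.e-03  1.e-04 -1.e+00] slide [ 1.018e+02 -3.264e+02 -1.000e-01] F [ 0.   0.5 -2.6] w 0.187 gf 59.8124635219574 q [ 0.09  0.33 -0.12  2.12  0.06  0.69 -1.24]
30 4 [ 35.3   1.2 177.8] 175.1 178.1
38 16 [ 41.7  -2.3 177.4] 173.3 181.0
46 15 [ 51.1  -0.8 177.3] 174.8 180.9
54 14 [ 58.9  -1.5 177.8] 175.4 181.1
62 14 [ 65.7  -2.3 178. ] 175.6 183.3
70 13 [ 7.400e+01 -1.000e-01  1.784e+02] 175.9 180.9
78 66 [ 84.7  -2.9 209. ] 176.0 260.2
86 71 [8.730e+01 2.000e-01 2.076e+02] 177.9 255.2
```

The beads are unchanged and the stirrer still level. Go above the rest and turn to its line.

drive_tool(
  motion=[
    {"slide": [3, -10, 0], "twist": 0},
    {"slide": [7, -22, 0], "twist": 0},
    {"slide": [10, -32, 0], "twist": 0},
    {"slide": [10, -32, 0], "twist": 0},
    {"slide": [10, -32, 0], "twist": 0},
    {"slide": [10, -32, 0], "twist": 0},
    {"slide": [10, -32, 0], "twist": 0},
    {"slide": [10, -32, 0], "twist": 0},
    {"slide": [10, -32, 0], "twist": 0},
    {"slide": [10, -32, 0], "twist": 0},
    {"slide": [7, -22, 0], "twist": 0},
    {"slide": [4, -12, 0], "twist": 0},
    {"slide": [1, -4, 0], "twist": 0},
    {"slide": [0, 0, 0], "twist": 5},
    {"slide": [0, 0, 0], "twist": 6},
    {"slide": [0, 0, 0], "twist": 5},
    {"slide": [0, 0, 0], "twist": 3},
    {"slide": [0, 0, 0], "twist": 0},
    {"slide": [0, 0, 0], "twist": 0},
  ],
)

```text
t: 19.55
tcp_pos: [0.4549, 0.2868, 0.4006]
orientation: [0.999, 0.04, -0.0, 0.0]
contact_force: [0.1, 0.3, -2.5]
gripper_width: 0.188
grasp_force: 59.8
```

Run:
```python
from h import *
go([.4545,.2885,.29]);s,R=st()
im,d,P=wrist('w3.png');H=cv2.cvtColor(im,cv2.COLOR_RGB2HSV)
def rep(nm,P,H,d):
    Z=P[...,2];near=(d>0)&(np.hypot(P[...,0]-.4545,P[...,1]-.2885)<.11)
    g=P[near&(abs(Z-.015)<.006)&(H[...,0]>50)&(H[...,0]<95)]
    if len(g)>20:print(nm,'base',len(g),cv2.minAreaRect(g[:,:2].astype(np.float32)))
    k=P[near&(Z>.118)&(Z<.135)]
    for sg,q in(('far',k[k[:,0]>.47]),('near',k[k[:,0]<.44])):
        if len(q)>5:print(nm,sg,len(q),q.min(0).round(4),q.max(0).round(4))
    l=(P-s['tcp_pos'])@R*1000
    q=l[(d>0)&(abs(l[...,1])<12)&(abs(l[...,0])<100)&(l[...,2]>165)&(l[...,2]<190)&(H[...,1]<100)]
    for lo in range(-100,100,15):
        kk=q[(q[:,0]>lo)&(q[:,0]<=lo+15)]
        if len(kk)>5:print(nm,'shaft',lo,len(kk),np.median(kk,0).round(1))
rep('wrist',P,H,d)
for n in('top','scene'):
    im,d=ctrl.read_camera(n);rep(n,cloud(n,d),cv2.cvtColor(im,cv2.COLOR_RGB2HSV),d)
```

```text
t 19.55 tcp [0.4549 0.2868 0.4006] ang 4.56 zaxis [-2.e-04 -6.e-04 -1.e+00] slide [ -0.2  -1.8 110.6] F [ 0.1  0.3 -2.5] w 0.188 gf 59.81264591217041 q [-0.6   0.38 -0.09  2.03  0.05  0.73 -2.21]
wrist base 5403 ((0.45336779952049255, 0.2855588495731354), (0.12804225087165833, 0.06933368742465973), 4.580222129821777)
wrist far 1053 [0.497  0.2632 0.118 ] [0.5126 0.3156 0.1315]
wrist shaft -100 40 [-8.580e+01 -1.000e-01  1.733e+02]
wrist shaft -85 545 [-77.5   0.9 172.8]
wrist shaft -70 449 [-64.2   1.3 173.2]
wrist shaft -40 21 [-34.6   1.3 174.4]
wrist shaft 5 279 [  8.9  -9.4 173.3]
wrist shaft 20 431 [ 31.5   2.5 176.4]
wrist shaft 35 941 [ 42.6   2.5 176.8]
wrist shaft 50 1023 [ 57.6   2.5 177.4]
wrist shaft 65 1119 [ 72.6   2.8 177.9]
wrist shaft 80 566 [ 83.9   2.8 178.4]
top base 903 ((0.453309565782547, 0.2863648235797882), (0.1271829456090927, 0.067769356071949), 4.5662455558776855)
top far 76 [0.4979 0.2666 0.1181] [0.5116 0.3163 0.1302]
top near 128 [0.3943 0.2578 0.1182] [0.4091 0.3093 0.1303]
top shaft -100 24 [-87.2  -0.7 175.4]
top shaft -85 87 [-77.4  -0.3 175.2]
top shaft -70 76 [-62.5   0.3 175.1]
top shaft -55 76 [-47.5   0.4 175.3]
top shaft -40 7 [-39.    1.3 175.6]
top shaft 35 35 [ 46.3   1.9 179.1]
top shaft 50 70 [ 57.3   1.5 179.1]
top shaft 65 72 [ 72.5   1.7 179.4]
top shaft 80 43 [ 83.5   2.3 181.2]
scene base 795 ((0.45546042919158936, 0.2891541123390198), (0.1270328313112259, 0.06714919209480286), 4.317142009735107)
scene far 100 [0.4974 0.2663 0.118 ] [0.5146 0.3179 0.1305]
scene near 57 [0.3929 0.2591 0.1184] [0.4105 0.31   0.13  ]
scene shaft -55 14 [-44.6   0.6 174.2]
scene shaft -40 10 [-36.9  -1.7 172.5]
scene shaft 5 28 [  8.8   9.2 172.7]
scene shaft 20 24 [ 30.7  -2.6 178. ]
scene shaft 35 35 [ 42.2  -1.7 177.5]
scene shaft 50 38 [ 57.1  -1.2 178. ]
scene shaft 65 38 [ 72.3  -0.9 178.6]
scene shaft 80 42 [ 85.7  -0.7 180.6]
```

View pics/w3.png

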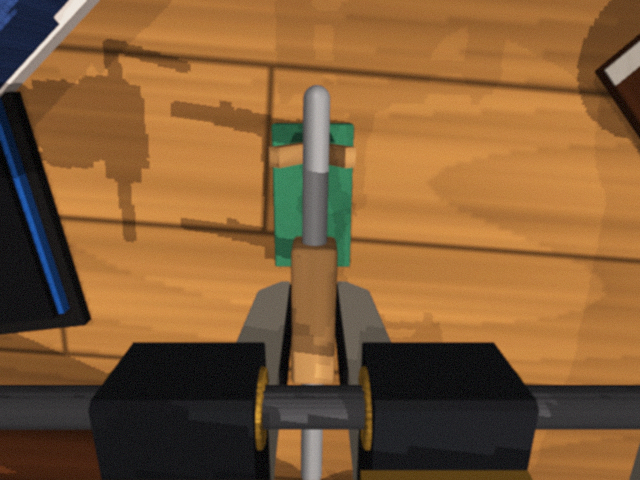

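The wrist view shows the grip at (315,300) in the fingers and the shaft in line with the rest, its far notch at (315,155). Relative to the rest the stirrer is about 1 mm off, 0.7° in yaw and about 2° nose-down. I correct the first two and lower.

drive_tool(
  motion=[
    {"slide": [-1, -1, 5], "twist": -0.7},
    {"slide": [0, 0, 15], "twist": 0},
    {"slide": [0, 0, 20], "twist": 0},
    {"slide": [0, 0, 20], "twist": 0},
    {"slide": [0, 0, 15], "twist": 0},
    {"slide": [0, 0, 10], "twist": 0},
    {"slide": [0, 0, 8], "twist": 0},
    {"slide": [0, 0, 5], "twist": 0},
    {"slide": [0, 0, 4], "twist": 0},
    {"slide": [0, 0, 0], "twist": 0},
    {"slide": [0, 0, 0], "twist": 0},
  ],
)

```text
t: 20.8
tcp_pos: [0.4538, 0.2886, 0.299]
orientation: [0.999, 0.046, 0.0, -0.0]
contact_force: [0.4, 0.0, -1.8]
gripper_width: 0.19
grasp_force: 59.8
```

drive_tool(
  motion=[
    {"slide": [0, 0, 2], "twist": 0},
    {"slide": [0, 0, 2], "twist": 0},
    {"slide": [0, 0, 2], "twist": 0},
    {"slide": [0, 0, 1], "twist": 0},
    {"slide": [0, 0, 0], "twist": 0},
    {"slide": [0, 0, 0], "twist": 0},
  ],
)

```text
t: 21.4
tcp_pos: [0.4539, 0.2881, 0.2917]
orientation: [0.999, 0.045, -0.0, 0.0]
contact_force: [1.8, -3.4, -1.0]
gripper_width: 0.186
grasp_force: 59.8
```

drive_tool(
  motion=[
    {"slide": [0, 0.5, 1], "twist": 0},
    {"slide": [0, 0.5, 1], "twist": 0},
    {"slide": [0, 0, 1], "twist": 0},
    {"slide": [0, 0, 0], "twist": 0},
    {"slide": [0, 0, 0], "twist": 0},
  ],
)

```text
t: 21.9
tcp_pos: [0.4537, 0.2874, 0.2899]
orientation: [0.999, 0.045, 0.0, -0.0]
contact_force: [-2.9, -5.9, 17.6]
gripper_width: 0.191
grasp_force: 60.0
```

```bash
cat > lv.py <<'E'
from h import *
s,R=st();go([.4535,.2875,.29])
for n in('top','scene'):
    im,d=ctrl.read_camera(n);P=cloud(n,d);H=cv2.cvtColor(im,cv2.COLOR_RGB2HSV)
    c=np.array([.4535,.2875]);a=np.radians(4.5);e=P[...,:2]-c
    x=e@[np.cos(a),np.sin(a)];y=e@[-np.sin(a),np.cos(a)]
    m=(d>0)&(abs(y)<.015)&(P[...,2]>.1)&(P[...,2]<.125)&(H[...,1]<90)&(abs(x)<.1)
    for lo,hi in((-.1,-.08),(-.08,-.06),(-.045,-.03),(.03,.045),(.06,.08),(.08,.1)):
        k=m&(x>lo)&(x<hi)
        if k.sum()>4:print(n,lo,k.sum(),'x',x[k].min().round(4),x[k].max().round(4),'y',np.median(y[k]).round(4),'z',np.median(P[...,2][k]).round(4))
E
python3 lv.py
```

```text
t 21.9 tcp [0.4537 0.2874 0.2899] ang 5.22 zaxis [ 6.e-04  3.e-04 -1.e+00] slide [-0.2 -0.1 -0.1] F [-2.9 -5.9 17.6] w 0.191 gf 60.01819968223572 q [-0.62  0.54 -0.07  2.13  0.08  0.47 -2.24]
top -0.1 38 x -0.09 -0.08 y -0.0006 z 0.1131
top -0.08 73 x -0.0792 -0.0602 y -0.0016 z 0.1126
top -0.045 31 x -0.0443 -0.0375 y -0.0014 z 0.1118
top 0.03 7 x 0.0434 0.045 y -0.0019 z 0.1123
top 0.06 72 x 0.0601 0.08 y -0.0014 z 0.1127
top 0.08 35 x 0.0801 0.0891 y -0.0015 z 0.1107
scene -0.08 5 x -0.0717 -0.0644 y -0.0024 z 0.1127
scene -0.045 11 x -0.0435 -0.0312 y -0.0008 z 0.1155
scene 0.03 31 x 0.0311 0.0446 y 0.001 z 0.1142
scene 0.06 41 x 0.0609 0.0796 y 0.001 z 0.1141
scene 0.08 41 x 0.0804 0.0908 y 0.0012 z 0.1119
```

It is seated and level: shaft top about 0.113 at both ends, x centred, pressing about 20 N. Ease the push, then release gently.

drive_tool(
  motion=[
    {"slide": [0, 0, -1], "twist": 0},
    {"slide": [0, 0, -0.5], "twist": 0},
    {"slide": [0, 0, 0], "twist": 0},
    {"slide": [0, 0, 0], "twist": 0},
    {"slide": [0, 0, 0], "twist": 0},
  ],
  force=5,
)

```text
t: 22.5
tcp_pos: [0.4538, 0.2875, 0.29]
orientation: [0.999, 0.046, -0.0, 0.0]
contact_force: [0.2, -2.4, 0.4]
gripper_width: 0.193
grasp_force: 5.0
```

drive_tool(
  motion=[
    {"slide": [0, 0, 0], "twist": 0},
    {"slide": [0, 0, 0], "twist": 0},
    {"slide": [0, 0, 0], "twist": 0},
    {"slide": [0, 0, 0], "twist": 0},
    {"slide": [0, 0, 0], "twist": 0},
    {"slide": [0, 0, 0], "twist": 0},
    {"slide": [0, 0, 0], "twist": 0},
  ],
  claw=0.6,
)

```text
t: 23.2
tcp_pos: [0.4538, 0.2875, 0.2902]
orientation: [0.999, 0.046, 0.0, -0.0]
contact_force: [-0.8, -0.9, 0.3]
gripper_width: 0.599
grasp_force: 0.0
```

drive_tool(
  motion=[
    {"slide": [0, 0, -3], "twist": 0},
    {"slide": [0, 0, -8], "twist": 0},
    {"slide": [0, 0, -15], "twist": 0},
    {"slide": [0, 0, -25], "twist": 0},
    {"slide": [0, 0, -30], "twist": 0},
    {"slide": [0, 0, -30], "twist": 0},
    {"slide": [0, 0, -20], "twist": 0},
    {"slide": [0, 0, -10], "twist": 0},
    {"slide": [0, 0, 0], "twist": 0},
    {"slide": [0, 0, 0], "twist": 0},
  ],
)

```text
t: 24.2
tcp_pos: [0.4536, 0.2873, 0.4307]
orientation: [0.999, 0.046, -0.0, 0.0]
contact_force: [0.6, 0.4, -0.1]
gripper_width: 0.604
grasp_force: 0.0
```

```bash
python3 lv.py
python3 - <<'E'
from h import *
beads(('top','scene'))
b,_=ctrl.read_camera('scene');cv2.imwrite('pics/end.png',cv2.resize(b[160:340,230:530],None,fx=2.5,fy=2.5)[...,::-1])
E
```

```text
t 24.2 tcp [0.4536 0.2873 0.4307] ang 5.23 zaxis [-5.e-04 -4.e-04 -1.e+00] slide [ -0.   -0.2 140.7] F [ 0.6  0.4 -0.1] w 0.604 gf 0.0 q [-0.6   0.35 -0.1   2.    0.05  0.8  -2.2 ]
top -0.1 38 x -0.09 -0.0801 y -0.0008 z 0.1129
top -0.08 74 x -0.0793 -0.06 y -0.0014 z 0.113
top -0.045 7 x -0.0443 -0.0435 y -0.0016 z 0.1143
top 0.06 71 x 0.06 0.0787 y -0.0013 z 0.1125
top 0.08 35 x 0.08 0.0891 y -0.0017 z 0.1117
scene -0.1 13 x -0.0885 -0.0812 y 0.0007 z 0.1143
scene -0.08 34 x -0.0796 -0.0611 y 0.0014 z 0.1148
scene -0.045 19 x -0.0448 -0.0304 y 0.0013 z 0.1143
scene 0.03 32 x 0.0307 0.0448 y 0.0014 z 0.1143
scene 0.06 45 x 0.0602 0.0798 y 0.0014 z 0.1143
scene 0.08 37 x 0.0804 0.0902 y 0.0012 z 0.1108
top red 168 tin xy mm [-18.2 -41.5] z 0.032 rms 0.0012
top red 167 tin xy mm [45.1 -5.1] z 0.033 rms 0.0013
top red 169 tin xy mm [ 19.3 -40.3] z 0.033 rms 0.0013
top red 177 tin xy mm [37.9 24.7] z 0.033 rms 0.0013
top pale 187 tin xy mm [-21.1  40.7] z 0.033 rms 0.0012
top pale 183 tin xy mm [ 0.1 -5.5] z 0.033 rms 0.0011
top pale 186 tin xy mm [14.9 43.2] z 0.032 rms 0.0013
top pale 182 tin xy mm [-46.2  10.9] z 0.033 rms 0.0013
scene red 13 tin xy mm [-15.5 -39.6] z 0.033 rms 0.0005
scene red 104 tin xy mm [38.  24.4] z 0.034 rms 0.0014
scene red 81 tin xy mm [45.6 -4.9] z 0.035 rms 0.0012
scene red 17 tin xy mm [ 18.8 -41.9] z 0.035 rms 0.0007
scene pale 106 tin xy mm [-45.5  10.8] z 0.034 rms 0.0014
scene pale 110 tin xy mm [ 0.5 -5.8] z 0.034 rms 0.0013
scene pale 107 tin xy mm [-20.5  40.7] z 0.035 rms 0.0014
scene pale 104 tin xy mm [15.7 43.1] z 0.034 rms 0.0016
```

View pics/end.png

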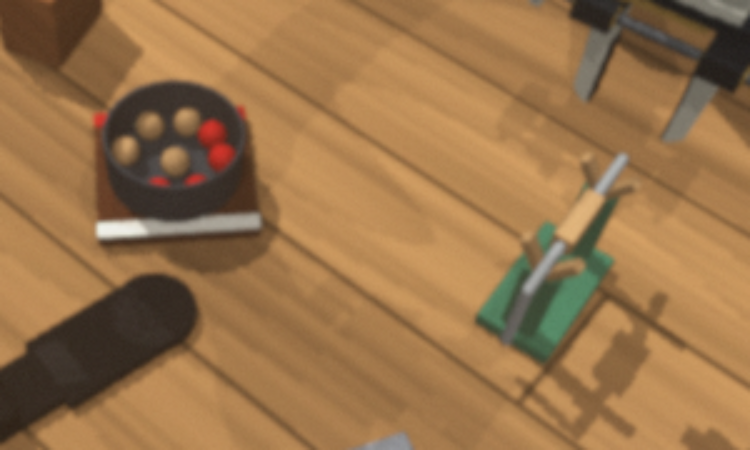

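The picture shows the stirrer seated in both notches, (530,265) and (605,185), with its leg hanging down at (513,325). All 8 beads are in the tin and the gripper is clear.

```bash
python3 -c "
from cell import ctrl
print(ctrl.sign_off())"
```

```text
the job is handed in; nothing more can be done
None
```

The job is handed in (no verdict came back): I stirred the beads just over three full circles, both colours are on both sides with all 8 in the tin, and the stirrer lies level in both notches, leg down.

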